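# Post an LED power supply through the one-way flap

## Task

With the fingertips, push the small ribbed LED power supply across the raised tray and through the swinging flap so that it drops into the bin behind, then draw the fingers back before the flap comes down on them, and finish with the flap hanging shut. Slide the power supply flat on the tray, never lift it or tip it up, and leave the solder spool, the glue bottle, the screwdriver and the tape roll where they are.

Things in the scene. Friction and masses are not known exactly. Their poses are not given: they have to be found in the camera images.
- unit: Fixed drop box on the bench, 400 mm long by 290 wide (all lengths here in mm). Origin on the bench, below the sill; x points from the tray through the flap into the bin. The level plywood tray (surface 100 above the bench) runs from x = -210 to the sill at 0, open to the robot's side; rims 5 thick, 10 high line its two sides (outer faces y = +-145). Behind the sill is the bin
- sill (a point): Middle of the sill, the tray's edge at the flap, on the tray surface; axes as the drop box. At x = 0 to 4 a front plate 60 high stands on each side, leaving an opening 120 wide (y -60 to 60) with nothing across its top. A power supply whose tail is pushed up to the sill tips into the bin by itself: the fingers need go no further
- bin (a point): Centre of the bin's floor, 94 below the tray. The bin is open-topped, 183 long (x 0 to 185 from the sill) and 280 wide inside, its walls level with the tray
- flap (a joint): Angle of the white flap: 0 hanging shut, 1.35 fully swung into the bin. A 4 thick, 108 wide plate on two side arms (12 wide), hung from pins 55 above the tray and 12 beyond the sill. It opens only towards the bin, weighs 80 g, takes under 1 N to open (the power supply itself can push it) and falls shut through a light damper in about 2 s
- flap_mid (a point): Centre of the flap plate, 40 below its hinge line; moves with the flap. Shut, the plate reaches from 34 above the tray to 4 below it
- driver: LED power supply, the loose part to be pushed: ribbed aluminium case 48 (x) by 72 (y) by 26 high (z), 150 to 310 g, with a black terminal strip along one short side (+y end). Origin in the centre of its underside; it starts lying flat on the tray, sometimes off to one side of the opening and turned by up to about 0.6 rad relative to the drop box
- driver_mid (a point): Centre of the power supply's case, 13 above its underside
- spool: Grey solder spool, 36 diameter, 32 high, standing on the tray in a corner beside the opening (left or right); origin at the centre of its underside. Leave alone
- glue: White glue bottle, 30 diameter, 55 high, standing on the tray in the other corner beside the opening; origin at the centre of its underside. Leave alone
- screwdriver: Screwdriver, 170 long, lying on the bench to the left. Leave alone
- tape: Cardboard-brown roll of tape, 90 diameter, 24 high, lying on the bench to the right; origin at the centre of its underside. Leave alone
Not all that is in view belongs to the job. What is meant by the driver is not blue, green or purple, and is the larger of those in its own colour.

How it is judged (in metres and radians):
On the way, in this order (a step that is already met when the one before it is completed fails the run):
1. the power supply, on its way over the sill, has swung the flap open (value of joint flap above 0.45 rad and x of driver_mid in the frame of unit above -0.045 m and z of driver_mid in the frame of unit above 0.085 m), for 0.02 s.
2. the power supply has dropped into the bin (x of driver_mid in the frame of unit above 0.01 m and z of driver_mid in the frame of unit below 0.075 m), for 0.2 s.
At the end, for the whole second after the job is handed in: the power supply lies at rest in the bin behind the flap (its centre inside the bin walls and at least 25 mm below the tray) and the flap hangs shut (within 0.08 rad) (all of step 2 and x of driver_mid in the frame of unit below 0.185 m and y of driver_mid in the frame of unit between -0.14 and 0.14 m and linear speed of driver below 0.02 m/s and value of joint flap below 0.08 rad); the robot touches nothing.
It fails at once if the power supply is lifted off the tray (by more than 12 mm) (z of driver_mid in the frame of unit above 0.125 m).
It fails at once if the power supply is tipped up (by more than 0.35 rad) while still on the tray (x of driver_mid in the frame of unit below -0.03 m and angle between driver's own z axis and vertical above 0.35 rad).
It fails at once if with the power supply already in the bin, the closing flap (less than 0.5 rad open) comes down on the fingers (z of driver_mid in the frame of unit below 0.075 m and value of joint flap below 0.5 rad and contact force between the fingers and flap above 0.05 N).
It fails at once if the solder spool, glue bottle, screwdriver or tape roll is moved by more than 15 mm (distance of any of spool, glue, screwdriver, tape from where it was at the start of the episode above 0.015 m).
It also fails if it takes over 45 s, if anything falls off the work surface, if the arm or the gripper's body presses on something with over 40 N, if the wrist force passes 120 N, or if a joint passes its speed limit or range.

## Robot

A 6-joint arm with a two-finger parallel gripper is mounted at the origin on the work surface. World frame = base frame: x ahead of the robot, y to its left, z up, the work surface at z = 0. Lengths are in m, angles in degrees, forces in N, time in s.
With the tool pointing down it reaches from about 0.25 to 0.725 m from the base axis. Payload 9.7 kg.
Tool frame: the origin (TCP) lies midway between the tips of the shut fingers; the grasp point (between the pads) lies 19 mm behind it; z points along the fingers, y is the line along which they close (so a half turn about z gives the same grasp; the last joint's range is limited). The gripper opens to 85 mm and grips with 20 to 120 N. Pads are 22 mm wide; open, the fingers measure 114 mm over their backs; the gripper's body (76 mm by 85 mm) begins 54 mm behind the grasp point. The pads swing forward as they close: fully open they stand 13 mm farther back than shut.
Start: joints at [-70.531, 4.979, 10.078, 95.1, 0, 90], TCP at [0.183, -0.519, 0.199] pointing down, gripper open.
Joint ranges: [-179.16, 179.16], [-48.56, 103.87], [-65.8, 70.77], [-126.05, 130.52], [-82.76, 87.17], [-180, 180]. Speed limits (degrees/s): [127.2, 127.2, 147.25, 180, 180, 180].

## Interface

Orientations are given as [roll, pitch, yaw] about the fixed x, y, z axes, in that order (R = Rz(yaw) Ry(pitch) Rx(roll)).
In Python, from workcell import bot gives the robot as it stands.
- The arm moves only by the shell command python3 -m crank 'ROWS' [FORCE]. ROWS is JSON, a list of rows, each an object with "gripper": the finger opening in mm, from 0 to 85.4; "travel": the shift along the tool's x, y, z in mm, a list of three; "twist": the turn, a rotation vector about the tool's x, y, z in rad, a list of three. In form: [{"gripper": gripper, "travel": [tx, ty, tz], "twist": [rx, ry, rz]}, ...]. A call has 1 to 12 rows; each row shifts and turns the commanded pose from where the row before left it, along the tool's axes as they then stand; what a row does not reach is not made up. A row lasts 1/8 s, in which the tool goes at most 62.5 mm and 10.7 degrees, less where a joint would pass 70% of its speed; a pose out of reach is approached as far as the arm can. A call is refused whole if a number of a shift passes 62.5 or a number of a turn 0.188, either way. A call with a gripper value outside its range is refused whole. The fingers move at their own pace and stop on an object; FORCE is the grip in N (left out, the last holds). Time passes only in rows, so rows that do not move let the fingers close. It gives the time, the measured TCP pose, the force, the opening and the grip force at its end, in the units of the state.
- bot.get_obs(): the state, without advancing time (a new reading comes with each control period).
- bot.camera(name): name is "scene" or "top" or "wrist"; returns the picture (480x640x3 uint8, red, green, blue); there is no depth.
- bot.calibration(name): a dict with "vfov" (degrees; the focal length in pixels is half the picture's height over the tangent of half this angle, whatever the lens; pixels are square), "cx", "cy" (the principal point, pixels), "camera_from_world" (4x4, takes a point from world to camera coordinates). Camera axes: x right, y down, z forward; pixel columns grow to the right and rows downward; lengths in m; the calibration is good to about 2 mm. A picture is of the moment at which its call begins: read the wrist's pose just before it. calibration takes no time and is no camera call; for the wrist camera it gives the pose at the moment of the call.
- bot.job_done(): hands the job in; it is judged then, once.
The state is a dict: "time": time; "q": joint angles; "qd": joint speeds; "joint_efforts": joint torques, N m; "ee_pos": TCP position; "tcp_rot": TCP orientation; "wrist_force": force on the tool from outside, world axes, zero at the start; "torque": the same for the moment, N m; "opening": finger opening in m; "grasp_force": force on a finger pad.
Only numpy, scipy, OpenCV 4.12 (cv2) and the standard library are available. Lean on these libraries where they do the work, as an engineer would, in place of code of your own. Each camera call takes 0.05 s, during which the arm holds its last target. There are 200 camera calls.

## Working session

There is one attempt and no reset: what is moved stays moved. The work goes in short steps, Python scripts to look and compute and a shell command to move; the robot and the scene stay as the last step left them, time stands still between calls to the robot, and variables do not carry over. Pictures are saved under pics/ and viewed, at most 10 in all, crops included, and the job is handed in when it is done.

```bash
mkdir -p pics
python3 - <<'E'
from workcell import bot
import cv2,numpy as np
o=bot.get_obs();print(o['time'],o['ee_pos'],o['tcp_rot'],o['opening'])
for n in('scene','top'):
    im=bot.camera(n);cv2.imwrite(f'pics/{n}0.png',im[:,:,::-1])
    c=bot.calibration(n);print(n,c['vfov'],c['cx'],c['cy'],np.round(c['camera_from_world'],4).tolist())
E
```

```text
0.0 [ 0.18322004 -0.51830104  0.19791766] [-1.79927616e+02  3.18921884e-04  1.94687263e+01] 0.08525578671766233
scene 57.8959304176704 323.00448100423984 239.01632624303488 [[0.7983, 0.6022, -0.0091, -0.4627], [0.5136, -0.6886, -0.5119, -0.2225], [-0.3145, 0.404, -0.859, 1.5247], [0.0, 0.0, 0.0, 1.0]]
top 52.15034073151613 318.93135950871647 240.8069855793452 [[0.0401, -0.9992, 0.0019, -0.0232], [-0.9721, -0.0395, -0.2314, 0.595], [0.2312, 0.0074, -0.9729, 1.0966], [0.0, 0.0, 0.0, 1.0]]
```

View pics/scene0.png

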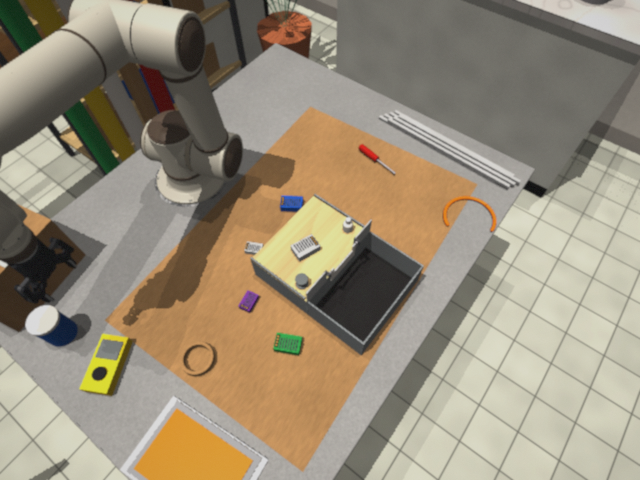

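View pics/top0.png

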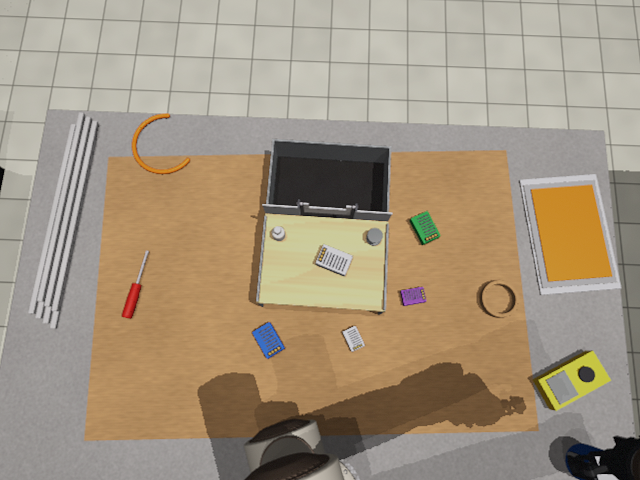

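The two scene views show the drop box with tray, centred near top (325,230). The candidates for the driver are the white ribbed case on the tray at top (335,260), the smaller white one on the bench (353,338), and the blue (268,340), green (425,228) and purple (413,296) ones. The case on the tray fits, because it is white and the larger of the two in that colour. I'll confirm it in a crop.

Run:
```python
import cv2,numpy as np
a=cv2.imread('pics/top0.png')[195:355,245:405];b=cv2.imread('pics/scene0.png')[185:315,245:375]
a=cv2.resize(a,(480,480),interpolation=3)
cv2.imwrite('pics/crop0.png',cv2.resize(cv2.imread('pics/top0.png')[200:350,250:400],(600,600),interpolation=cv2.INTER_CUBIC))
cv2.imwrite('pics/crop1.png',cv2.resize(b,(600,600),interpolation=cv2.INTER_CUBIC))
```

```text
(no output)
```

View pics/crop0.png

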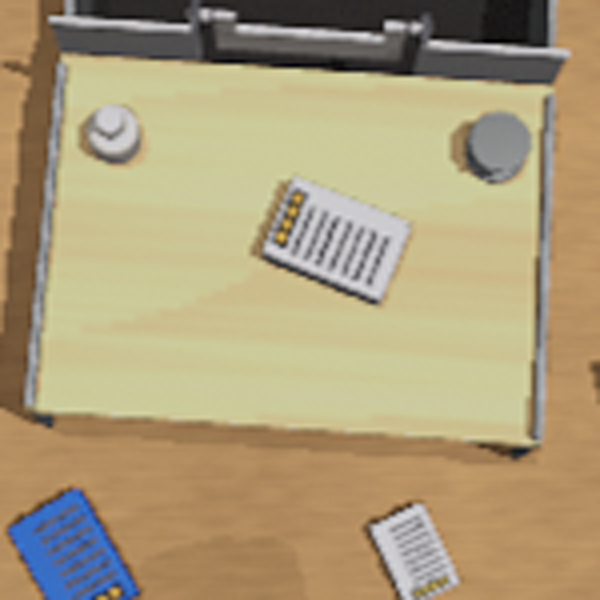

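View pics/crop1.png

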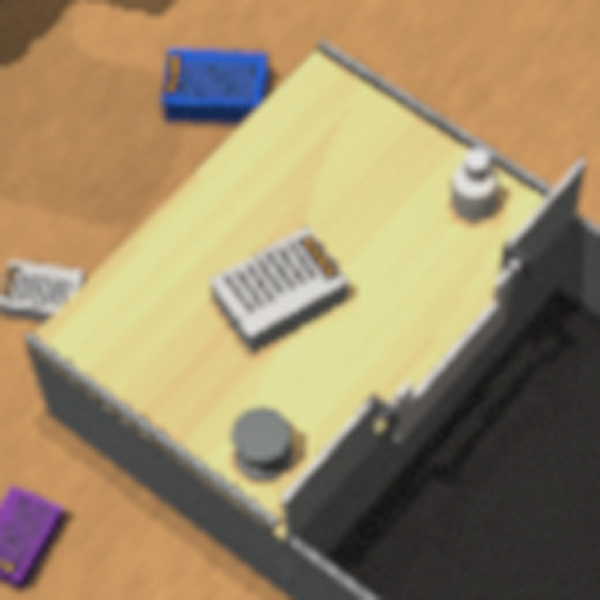

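The crop confirms it: a large white ribbed case with a terminal strip, lying on the tray at crop (335,240). The small white one at (410,550) is on the bench. Now I'll triangulate.

```bash
cat > h.py <<'E'
from workcell import bot
import numpy as np
def ray(n,p,c=None):
    c=c or bot.calibration(n);T=np.array(c['camera_from_world']);f=240/np.tan(np.radians(c['vfov']/2))
    d=T[:3,:3].T@np.array([(p[0]-c['cx'])/f,(p[1]-c['cy'])/f,1]);return -T[:3,:3].T@T[:3,3],d
def atz(n,p,z,c=None):
    o,d=ray(n,p,c);return o+d*(z-o[2])/d[2]
def tri(p,q):
    (a,u),(b,v)=ray('top',p),ray('scene',q)
    s=np.linalg.lstsq(np.c_[u,-v],b-a,rcond=None)[0];P,Q=a+u*s[0],b+v*s[1];return (P+Q)/2,np.linalg.norm(P-Q)
E
python3 - <<'E'
from h import *
np.set_printoptions(precision=4,suppress=True)
t=lambda u,v:(250+u/4-.4,200+v/4-.4); s=lambda u,v:(245+u*.21667-.4,185+v*.21667-.4)
P={'FL':((33,408),(322,47)),'FR':((537,443),(30,338)),'d1':((293,178),(348,280)),'d2':((411,222),(255,335)),'d3':((382,303),(213,290)),'d4':((264,258),(305,230)),'plateLtop':((52,18),(583,163)),'spooltop':((497,145),(263,435)),'gluetip':((110,120),(480,160))}
for k,(a,b) in P.items(): print(k,*tri(t(*a),s(*b)))
for k,p in {'FL':(33,408),'FR':(537,443),'BL':(62,58),'BR':(552,83)}.items(): print(k,atz('top',t(*p),.1))
for k in('d1','d2','d3','d4'):print(k,atz('top',t(*P[k][0]),.126),atz('scene',s(*P[k][1]),.126))
E
```

```text
FL [0.4437 0.1339 0.0989] 0.0039968693080573115
FR [ 0.435  -0.1505  0.0985] 0.0022436687603311915
d1 [ 0.5764 -0.0085  0.1202] 0.0006604014828063984
d2 [ 0.5542 -0.0748  0.1217] 0.0034900926792214206
d3 [ 0.5091 -0.0607  0.1099] 0.0026952794523558534
d4 [0.5307 0.0063 0.1152] 0.0011705932700228515
plateLtop [0.6548 0.1297 0.1543] 0.0002142793914474493
spooltop [ 0.6003 -0.1235  0.1214] 0.0014324611219344472
gluetip [0.5996 0.0955 0.1484] 0.0031769109182915906
FL [0.4423 0.1321 0.1   ]
FR [ 0.4342 -0.1512  0.1   ]
BL [0.6475 0.1293 0.1   ]
BR [ 0.6439 -0.1579  0.1   ]
d1 [ 0.5748 -0.0088  0.126 ] [ 0.5787 -0.0109  0.126 ]
d2 [ 0.5522 -0.0759  0.126 ] [ 0.5568 -0.0751  0.126 ]
d3 [ 0.5056 -0.0609  0.126 ] [ 0.5166 -0.066   0.126 ]
d4 [0.5283 0.0057 0.126 ] [0.5354 0.0017 0.126 ]
```

The heights fit: rim about 0.099, case top about 0.12, plate top about 0.154. The sill is near (0.648, -0.0145) with yaw about -1.5°. The driver is near (0.543, -0.036) with yaw about -18°, roughly 24 mm too far right. Plan: nudge it left along its long axis with shut fingers, then push it from behind.

```bash
python3 -m crank '[{"gripper":0,"travel":[0,0,-15],"twist":[0,0,0.164]},{"gripper":0,"travel":[0,0,-15],"twist":[0,0,0.164]},{"gripper":0,"travel":[0,0,-15],"twist":[0,0,0.164]},{"gripper":0,"travel":[0,0,-15],"twist":[0,0,0.164]}]'; python3 -m crank '[{"gripper":0,"travel":[18,-44,0],"twist":[0,0,0]},{"gripper":0,"travel":[18,-44,0],"twist":[0,0,0]},{"gripper":0,"travel":[18,-44,0],"twist":[0,0,0]},{"gripper":0,"travel":[18,-44,0],"twist":[0,0,0]},{"gripper":0,"travel":[18,-44,0],"twist":[0,0,0]},{"gripper":0,"travel":[18,-44,0],"twist":[0,0,0]},{"gripper":0,"travel":[18,-44,0],"twist":[0,0,0]},{"gripper":0,"travel":[18,-44,0],"twist":[0,0,0]},{"gripper":0,"travel":[18,-44,0],"twist":[0,0,0]},{"gripper":0,"travel":[18,-44,0],"twist":[0,0,0]},{"gripper":0,"travel":[18,-44,0],"twist":[0,0,0]},{"gripper":0,"travel":[0,0,0],"twist":[0,0,0]}]'
python3 - <<'E'
from h import *
import cv2
o=bot.get_obs();print(o['time'],o['ee_pos'],o['tcp_rot'],o['opening'],o['wrist_force'])
c=bot.calibration('wrist');im=bot.camera('wrist')
import json;json.dump({k:np.array(v).tolist() for k,v in c.items()},open('w1.json','w'))
cv2.imwrite('pics/w1.png',im[:,:,::-1])
E
```

```text
time: 0.6
ee_pos: [0.1833, -0.5184, 0.2586]
tcp_rot: [-180.0, 0.0, -18.4]
wrist_force: [-0.7, 0.1, 0.5]
opening: 0.0125
grasp_force: 0.0
time: 2.1
ee_pos: [0.5161, -0.1416, 0.2575]
tcp_rot: [-178.9, 0.1, -15.9]
wrist_force: [0.1, 0.9, -1.0]
opening: 0.0001
grasp_force: 0.0
2.1 [ 0.51612405 -0.14156715  0.25752363] [-1.78949697e+02  1.18878277e-01 -1.59074359e+01] 7.525219289896285e-05 [ 0.07350322  0.8643466  -0.96858462]
```

View pics/w1.png

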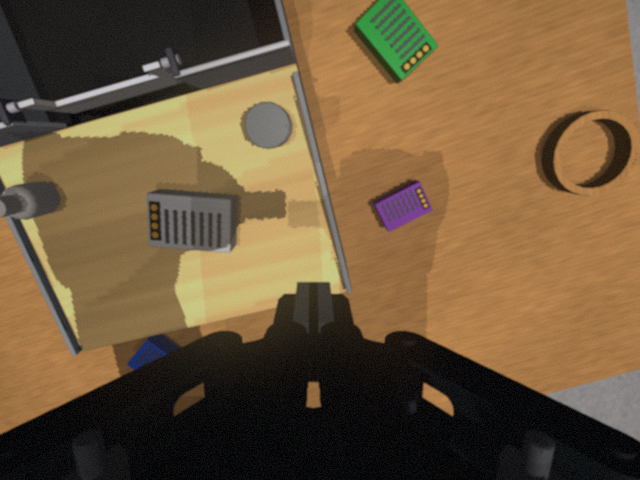

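The wrist view shows the driver with corners at about (151,191), (238,195), (232,243) and (149,243), the spool top at (268,124) and the sill line from (0,148) to (293,66). I'll work these out at their heights.

Run:
```python
from h import *
import json;c=json.load(open('w1.json'))
np.set_printoptions(precision=4,suppress=True)
for k,p,z in [('d1',(151,191),.126),('d2',(238,195),.126),('d3',(232,245),.126),('d4',(149,243),.126),('BR',(293,66),.1),('BL',(0,148),.1),('FRrim',(346,290),.11),('FL',(78,353),.11),('spool',(268,124),.132),('tape',(592,150),.024)]: print(k,atz('wrist',p,z,c))
```

```text
d1 [ 0.5754 -0.0141  0.126 ]
d2 [ 0.5521 -0.0837  0.126 ]
d3 [ 0.5121 -0.0643  0.126 ]
d4 [0.5335 0.0053 0.126 ]
BR [ 0.6394 -0.1565  0.1   ]
BL [0.6478 0.1141 0.1   ]
FRrim [ 0.4375 -0.1487  0.11  ]
FL [0.4434 0.1286 0.11  ]
spool [ 0.5991 -0.1262  0.132 ]
tape [ 0.4858 -0.4382  0.024 ]
```

```bash
python3 -m crank '[{"gripper":0,"travel":[0,-28,0],"twist":[0,0,0]},{"gripper":0,"travel":[0,0,40],"twist":[0,0,0]},{"gripper":0,"travel":[0,0,40],"twist":[0,0,0]},{"gripper":0,"travel":[0,0,40],"twist":[0,0,0]},{"gripper":0,"travel":[0,0,26],"twist":[0,0,0]},{"gripper":0,"travel":[0,0,0],"twist":[0,0,0]},{"gripper":0,"travel":[0,0,0],"twist":[0,0,0]}]'
```

```text
time: 3.02
ee_pos: [0.5203, -0.1269, 0.1148]
tcp_rot: [-178.3, -0.1, -14.7]
wrist_force: [0.6, -0.1, 1.2]
opening: 0.0001
grasp_force: 0.0
```

```bash
python3 -m crank '[{"gripper":0,"travel":[0,-10,0],"twist":[0,0,0]},{"gripper":0,"travel":[0,-10,0],"twist":[0,0,0]},{"gripper":0,"travel":[0,-10,0],"twist":[0,0,0]},{"gripper":0,"travel":[0,-6,0],"twist":[0,0,0]},{"gripper":0,"travel":[0,-6,0],"twist":[0,0,0]},{"gripper":0,"travel":[0,-6,0],"twist":[0,0,0]},{"gripper":0,"travel":[0,-6,0],"twist":[0,0,0]},{"gripper":0,"travel":[0,-6,0],"twist":[0,0,0]},{"gripper":0,"travel":[0,0,0],"twist":[0,0,0]}]'
```

```text
time: 4.15
ee_pos: [0.5273, -0.0964, 0.1157]
tcp_rot: [-177.0, 0.0, -12.1]
wrist_force: [-0.0, 0.0, 1.0]
opening: 0.0005
grasp_force: 0.0
```

```bash
python3 -m crank '[{"gripper":0,"travel":[0,0,0],"twist":[0,0,0]},{"gripper":0,"travel":[0,0,0],"twist":[0,0,0]},{"gripper":0,"travel":[0,0,0],"twist":[0,0,0]},{"gripper":0,"travel":[0,0,0],"twist":[0,0,0]}]'; python3 -c "
from h import *
o=bot.get_obs();print(o['q'],o['ee_pos'])"; python3 -m crank '[{"gripper":0,"travel":[0,-10,0],"twist":[0,0,0]},{"gripper":0,"travel":[0,0,0],"twist":[0,0,0]}]'; python3 -c "
from h import *
o=bot.get_obs();print(o['q'],o['ee_pos'])"
```

```text
time: 4.65
ee_pos: [0.5273, -0.0966, 0.1157]
tcp_rot: [-177.0, 0.0, -12.1]
wrist_force: [0.1, 0.0, -0.4]
opening: -0.0
grasp_force: 0.0
[-12.15457784   2.17597749  -2.08528203  85.76521883   3.00004512
 179.94362009] [ 0.52727588 -0.09655494  0.11568358]
time: 4.9
ee_pos: [0.5285, -0.0911, 0.1163]
tcp_rot: [-176.8, 0.0, -11.6]
wrist_force: [0.5, -0.1, -0.2]
opening: 0.0001
grasp_force: 0.0
[-11.69394907   2.19918545  -2.00509492  85.82001525   3.22350463
 179.94535857] [ 0.52847184 -0.09113978  0.11626152]
```

Joint 6 was sitting at its 180° limit, which explains the drift. I'll back yaw off the limit for this nudge and use the half-turned wrist for the rear push.

```bash
python3 -m crank '[{"gripper":0,"travel":[0,0,0],"twist":[0,0,-0.08]},{"gripper":0,"travel":[0,-6,0],"twist":[0,0,0]},{"gripper":0,"travel":[0,-6,0],"twist":[0,0,0]},{"gripper":0,"travel":[0,-6,0],"twist":[0,0,0]},{"gripper":0,"travel":[0,-6,0],"twist":[0,0,0]},{"gripper":0,"travel":[0,0,0],"twist":[0,0,0]}]'; python3 -c "
from h import *
o=bot.get_obs();print(o['q'])"
```

```text
time: 5.65
ee_pos: [0.5314, -0.0672, 0.1176]
tcp_rot: [-176.8, -0.2, -7.1]
wrist_force: [0.5, -0.5, 0.7]
opening: 0.0002
grasp_force: 0.0
[ -9.10920495   1.95254401  -2.11014446  85.81390767   3.21281161
 177.95013753]
```

```bash
python3 -m crank '[{"gripper":0,"travel":[0,20,0],"twist":[0,0,0]},{"gripper":0,"travel":[0,0,-50],"twist":[-0.056,0,0]},{"gripper":0,"travel":[0,0,-50],"twist":[0,0,-0.1]},{"gripper":0,"travel":[-35,-30,-20],"twist":[0,0,0]},{"gripper":0,"travel":[-35,-30,-20],"twist":[0,0,0]},{"gripper":40,"travel":[0,0,0],"twist":[0,0,0]},{"gripper":40,"travel":[0,0,0],"twist":[0,0,0]}]'
python3 - <<'E'
from h import *
import cv2,json
o=bot.get_obs();print(o['q'])
c=bot.calibration('wrist');im=bot.camera('wrist')
json.dump({k:np.array(v).tolist() for k,v in c.items()},open('w2.json','w'))
cv2.imwrite('pics/w2.png',im[:,:,::-1])
E
```

```text
time: 6.52
ee_pos: [0.4597, -0.0293, 0.2559]
tcp_rot: [180.0, -0.3, -1.4]
wrist_force: [0.1, -0.5, -0.2]
opening: 0.0358
grasp_force: 0.0
[-3.62767218e+00 -5.78583826e+00  5.84191691e+00  1.01369560e+02
 -3.39957417e-02  1.77754962e+02]
```

View pics/w2.png

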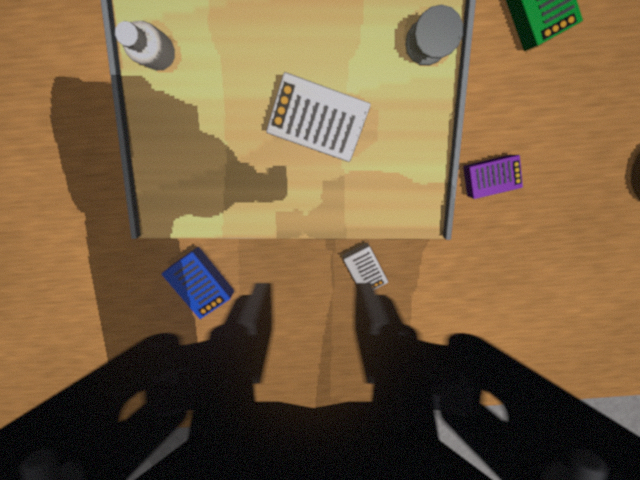

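The view shows the driver nudged left, with corners at (285,72), (370,102), (350,161) and (266,130). It sits centrally between the rims (front rim ends at (136,237) and (450,237)).

Run:
```python
from h import *
import json;c=json.load(open('w2.json'))
D=np.array([atz('wrist',p,.126,c)[:2] for p in [(285,72),(370,102),(350,159),(266,129)]])
L,R=[atz('wrist',p,.11,c)[:2] for p in [(136,237),(450,237)]]
m=D.mean(0);a=L-R;yaw=np.arctan2(-a[0],a[1]);R2=np.array([[np.cos(yaw),np.sin(yaw)],[-np.sin(yaw),np.cos(yaw)]])
print(D,m,L,R,np.degrees(yaw),R2@(m-(L+R)/2),np.degrees(np.arctan2(*( (D[0]-D[1])*[-1,1]) )))
d=D[0]-D[1];print('dyaw',np.degrees(np.arctan2(-d[0],d[1])))
```

```text
[[ 0.57478738 -0.01034253]
 [ 0.55150867 -0.07581953]
 [ 0.5082766  -0.06023023]
 [ 0.53332674  0.00665467]] [ 0.54197484 -0.0349344 ] [0.44334107 0.13142306] [ 0.43612879 -0.15233091] -1.4559941829992995 [ 0.10282893 -0.02187474] -19.571573825761817
dyaw -19.571573825761817
```

Run:
```python
from h import *
import json;c=json.load(open('w1.json'));e=json.load(open('w2.json'))
np.set_printoptions(precision=4,suppress=True)
def tri2(p,q):
    (a,u),(b,v)=ray('wrist',p,c),ray('wrist',q,e)
    s=np.linalg.lstsq(np.c_[u,-v],b-a,rcond=None)[0];P,Q=a+u*s[0],b+v*s[1];return (P+Q)/2,np.linalg.norm(P-Q)
for k,p,q in [('d1',(151,191),(285,72)),('d2',(238,195),(370,102)),('d3',(232,245),(350,159)),('d4',(149,243),(266,129)),('FR',(346,290),(450,237)),('FL',(78,353),(136,237)),('purple',(377,209),(465,166)),('spool',(268,124),(437,32)),('sp_left',(244,124),(411,32))]:print(k,*tri2(p,q))
for cc,P in((c,[.516,-.1416,.2575]),(e,[.4597,-.0293,.2559])):
    T=np.array(cc['camera_from_world']);x=T[:3,:3]@P+T[:3,3];f=240/np.tan(np.radians(cc['vfov']/2));print(x,f*x[:2]/x[2]+[cc['cx'],cc['cy']])
```

```text
d1 [ 0.5757 -0.01    0.1179] 0.0009043491181123362
d2 [ 0.5519 -0.0789  0.109 ] 0.002548528676438307
d3 [ 0.5086 -0.061   0.1145] 0.002048650760315493
d4 [0.5333 0.0069 0.1231] 0.00034532658396122087
FR [ 0.439  -0.1494  0.1163] 0.0024163731468048767
FL [0.4413 0.1343 0.1039] 0.0009907923017691718
purple [ 0.4875 -0.2024  0.0131] 0.009053944111575184
spool [ 0.5996 -0.1254  0.1253] 0.00020060005873091317
sp_left [ 0.6035 -0.1066  0.1197] 0.003932457240405628
[0.0002 0.0164 0.1865] [313.3837 271.4849]
[0.0005 0.0164 0.1864] [314.0856 271.3758]
```

Triangulated heights (spool 0.122–0.125, case about 0.118) run some 7 mm lower than nominal. My tip at z = 0.118 therefore passed over the case, which hasn't moved. I'll repeat the nudge lower, at z about 0.103.

```bash
python3 -m crank '[{"gripper":0,"travel":[0,0,0],"twist":[0,0,0.098]},{"gripper":0,"travel":[37,31,0],"twist":[0,0,0]},{"gripper":0,"travel":[37,31,0],"twist":[0,0,0]},{"gripper":0,"travel":[0,0,0],"twist":[0,0,0]},{"gripper":0,"travel":[0,0,50],"twist":[0,0,0]},{"gripper":0,"travel":[0,0,50],"twist":[0,0,0]},{"gripper":0,"travel":[0,0,30],"twist":[0,0,0]},{"gripper":0,"travel":[0,0,0],"twist":[0,0,0]}]';python3 -c "
from h import *
o=bot.get_obs();print(o['q'])"
```

```text
time: 7.58
ee_pos: [0.5241, -0.1112, 0.123]
tcp_rot: [-179.3, 0.1, -5.9]
wrist_force: [-0.2, -0.3, 0.8]
opening: 0.0002
grasp_force: 0.0
[-12.3817408    2.30185553  -1.10562541  86.73636836   0.67750365
 173.46940072]
```

```bash
python3 -m crank '[{"gripper":0,"travel":[0,0,10],"twist":[0,0,0]},{"gripper":0,"travel":[0,0,10],"twist":[0,0,0]},{"gripper":0,"travel":[0,0,0],"twist":[0,0,0]}]'; python3 -m crank '[{"gripper":0,"travel":[0,-8,0],"twist":[0,0,0]},{"gripper":0,"travel":[0,-8,0],"twist":[0,0,0]},{"gripper":0,"travel":[0,-7,0],"twist":[0,0,0]},{"gripper":0,"travel":[0,-7,0],"twist":[0,0,0]},{"gripper":0,"travel":[0,-6,0],"twist":[0,0,0]}]';python3 -m crank '[{"gripper":0,"travel":[0,-6,0],"twist":[0,0,0]},{"gripper":0,"travel":[0,-6,0],"twist":[0,0,0]},{"gripper":0,"travel":[0,-6,0],"twist":[0,0,0]},{"gripper":0,"travel":[0,0,0],"twist":[0,0,0]}]'
python3 - <<'E'
from h import *
import cv2,json
o=bot.get_obs();print(o['q'])
c=bot.calibration('wrist');im=bot.camera('wrist')
json.dump({k:np.array(v).tolist() for k,v in c.items()},open('w3.json','w'))
cv2.imwrite('pics/w3.png',im[:,:,::-1])
E
```

```text
time: 7.95
ee_pos: [0.5258, -0.1111, 0.1053]
tcp_rot: [-179.3, -0.2, -5.8]
wrist_force: [-0.3, -0.4, -0.2]
opening: -0.0
grasp_force: 0.0
time: 8.57
ee_pos: [0.5297, -0.0747, 0.1061]
tcp_rot: [-179.3, -0.2, -5.8]
wrist_force: [-0.3, 0.1, -0.9]
opening: 0.0
grasp_force: 0.0
time: 9.07
ee_pos: [0.5315, -0.057, 0.1063]
tcp_rot: [-179.3, -0.2, -5.8]
wrist_force: [0.2, -0.2, -1.1]
opening: -0.0
grasp_force: 0.0
[ -6.51426726   1.75003855  -3.51378096  84.51656507   0.65889041
 179.28640247]
```

View pics/w3.png

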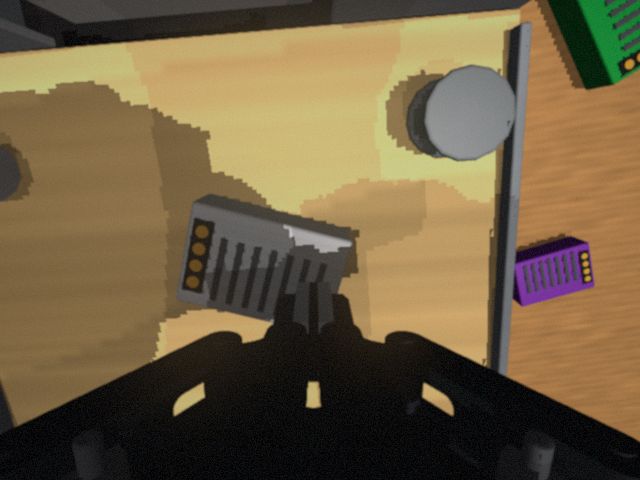

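The wrist view shows the driver with corners at (200,197), (355,238) and (180,300), and the shut fingers at (313,290) seemingly within its right end. I'll check from the side with one composite before pushing on.

Run:
```python
from h import *
import cv2
c=bot.calibration('wrist');f=240/np.tan(np.radians(c['vfov']/2));print(f,c['cx'],c['cy'])
s=bot.camera('scene')[:,:,::-1][205:285,255:355];t=bot.camera('top')[:,:,::-1][200:330,250:400]
cv2.imwrite('pics/top3.png',bot.camera('top')[:,:,::-1])
w=cv2.imread('pics/w3.png')[180:340,160:380];w=cv2.convertScaleAbs(w,alpha=1.6,beta=20)
R=lambda a,x,y:cv2.resize(a,(x,y),interpolation=cv2.INTER_CUBIC)
cv2.imwrite('pics/comp.png',np.hstack([R(s,400,320),R(t,369,320)]) if 0 else np.vstack([np.hstack([R(s,400,290),R(t,400,290)]),R(w,800,300)[:, :]]))
```

```text
367.9086205976374 313.03289743136025 239.0927183444317
```

View pics/comp.png

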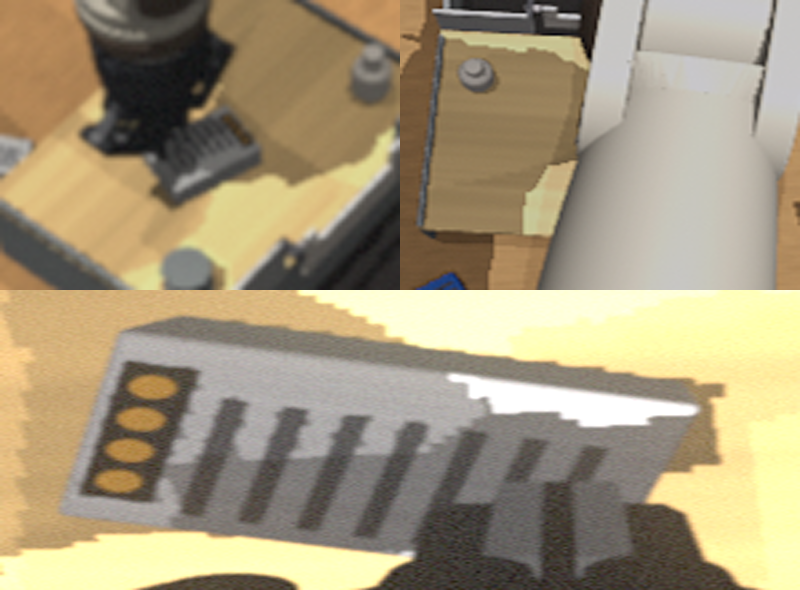

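Run:
```python
from h import *
import json
np.set_printoptions(precision=4,suppress=True)
c=json.load(open('w3.json'))
print({k:v for k,v in bot.calibration('wrist').items() if k!='camera_from_world'})
for z in(.126,.118,.105):
    for k,p in [('d1',(192,199)),('d2',(354,243)),('d4',(178,299)),('d3?',(275,321)),('spool',(469,113)),('sp r',(515,113)),('sp l',(424,113))]: print(z,k,atz('wrist',p,z,c)[:2],end=' ')
    print()
T=np.array(c['camera_from_world']);print(-T[:3,:3].T@T[:3,3],T[:3,:3])
for P in ([.5315,-.057,.1063],[.5424,-.0581,.1063]):
    x=T[:3,:3]@P+T[:3,3];print(x,368*x[:2]/x[2]+[313,239])
```

```text
{'vfov': 66.23570588614729, 'cx': 313.03289743136025, 'cy': 239.0927183444317}
0.126 d1 [ 0.5765 -0.0093] 0.126 d2 [ 0.5501 -0.0768] 0.126 d4 [0.5314 0.0059] 0.126 d3? [ 0.5159 -0.0373] 0.126 spool [ 0.5995 -0.1265] 0.126 sp r [ 0.5976 -0.1447] 0.126 sp l [ 0.6013 -0.1087] 
0.118 d1 [ 0.5755 -0.0064] 0.118 d2 [ 0.5478 -0.0774] 0.118 d4 [0.5281 0.0095] 0.118 d3? [ 0.5119 -0.0359] 0.118 spool [ 0.5997 -0.1297] 0.118 sp r [ 0.5977 -0.1488] 0.118 sp l [ 0.6016 -0.1109] 
0.105 d1 [ 0.5739 -0.0018] 0.105 d2 [ 0.544  -0.0784] 0.105 d4 [0.5227 0.0154] 0.105 d3? [ 0.5052 -0.0336] 0.105 spool [ 0.6    -0.1348] 0.105 sp r [ 0.5979 -0.1555] 0.105 sp l [ 0.6021 -0.1145] 
[ 0.5954 -0.065   0.282 ] [[-0.1019 -0.9947 -0.0107]
 [-0.9607  0.0956  0.2607]
 [-0.2583  0.0369 -0.9653]]
[0.0004 0.0163 0.1864] [313.8318 271.2751]
[0.0004 0.0058 0.1836] [313.8107 250.5737]
```

Measured at z = 0.126 the case is 72.5 × 47.6 mm, so the heights are nominal after all. The driver hasn't moved, and the real tips appear to sit about 18 mm above the reported TCP (the tip image and the 40 mm gap scale agree). I'll back off and feel for the tray.

```bash
python3 -m crank '[{"gripper":0,"travel":[0,0,-10],"twist":[0,0,0]},{"gripper":0,"travel":[0,25,0],"twist":[0,0,0]},{"gripper":0,"travel":[0,27,0],"twist":[0,0,0]},{"gripper":0,"travel":[0,0,10],"twist":[0,0,0]},{"gripper":0,"travel":[0,0,4],"twist":[0,0,0]},{"gripper":0,"travel":[0,0,0],"twist":[0,0,0]}]'; for i in 1 2 3; do python3 -m crank '[{"gripper":0,"travel":[0,0,3],"twist":[0,0,0]},{"gripper":0,"travel":[0,0,0],"twist":[0,0,0]}]' | egrep 'ee_pos|force'; done
```

```text
time: 10.02
ee_pos: [0.526, -0.1084, 0.1013]
tcp_rot: [-179.3, -0.2, -5.8]
wrist_force: [0.4, 0.1, 0.5]
opening: -0.0002
grasp_force: 0.0
ee_pos: [0.5262, -0.1087, 0.0986]
wrist_force: [0.3, 0.4, 0.2]
grasp_force: 0.0
ee_pos: [0.5261, -0.1089, 0.0954]
wrist_force: [0.0, -0.4, 0.4]
grasp_force: 0.0
ee_pos: [0.5261, -0.109, 0.0924]
wrist_force: [-0.8, -0.0, -0.4]
grasp_force: 0.0
```

```bash
for i in 1 2 3 4; do python3 -m crank '[{"gripper":0,"travel":[0,0,2.5],"twist":[0,0,0]},{"gripper":0,"travel":[0,0,0],"twist":[0,0,0]}]' | egrep 'ee_pos|wrist_force'; done
```

```text
ee_pos: [0.5261, -0.1089, 0.0899]
wrist_force: [-0.3, 0.2, -1.0]
ee_pos: [0.5262, -0.1089, 0.0874]
wrist_force: [-0.0, -0.3, -0.5]
ee_pos: [0.5261, -0.1089, 0.0849]
wrist_force: [0.1, 0.3, 0.5]
ee_pos: [0.5262, -0.1089, 0.0824]
wrist_force: [-0.1, -0.4, 0.7]
```

```bash
for i in 1 2 3; do python3 -m crank '[{"gripper":0,"travel":[0,0,1.5],"twist":[0,0,0]},{"gripper":0,"travel":[0,0,0],"twist":[0,0,0]}]' | egrep 'ee_pos|wrist_force'; done
```

```text
ee_pos: [0.5262, -0.1088, 0.0811]
wrist_force: [0.5, 0.4, 0.1]
ee_pos: [0.5262, -0.1088, 0.0795]
wrist_force: [0.0, 0.1, 0.3]
ee_pos: [0.5262, -0.1088, 0.078]
wrist_force: [-0.3, 0.1, 1.2]
```

```bash
python3 -m crank '[{"gripper":0,"travel":[0,-8,-1],"twist":[0,0,0]},{"gripper":0,"travel":[0,-8,0],"twist":[0,0,0]},{"gripper":0,"travel":[0,-7,0],"twist":[0,0,0]},{"gripper":0,"travel":[0,-7,0],"twist":[0,0,0]}]' | egrep 'ee_pos|wrist_force';python3 -m crank '[{"gripper":0,"travel":[0,-6,0],"twist":[0,0,0]},{"gripper":0,"travel":[0,-6,0],"twist":[0,0,0]},{"gripper":0,"travel":[0,-6,0],"twist":[0,0,0]}]'| egrep 'ee_pos|wrist_force'
python3 - <<'E'
from h import *
import cv2,json
o=bot.get_obs();print(o['time'],o['q'])
c=bot.calibration('wrist');im=bot.camera('wrist')
json.dump({k:np.array(v).tolist() for k,v in c.items()},open('w4.json','w'))
cv2.imwrite('pics/w4.png',im[:,:,::-1])
E
```

```text
ee_pos: [0.5294, -0.0785, 0.0796]
wrist_force: [1.0, -0.3, 0.8]
ee_pos: [0.5312, -0.0607, 0.0797]
wrist_force: [0.3, -0.6, -1.2]
13.4 [ -6.91219276   1.94985865  -6.24409715  81.60053209   0.65729165
 178.9199824 ]
```

View pics/w4.png

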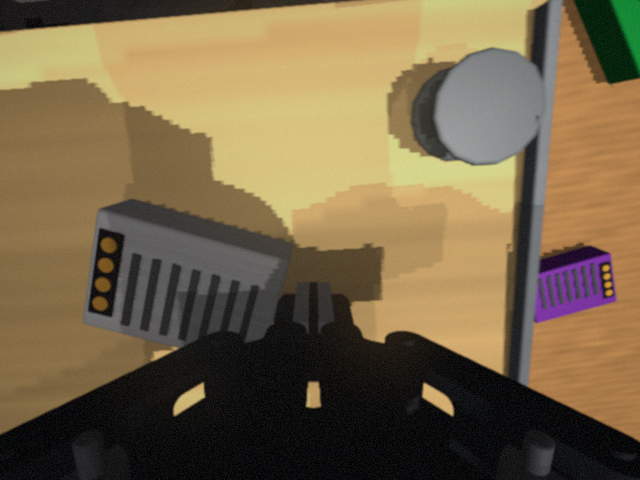

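The driver has now moved left, with top corners at about (98,209), (283,259) and (84,323).

Run:
```python
from h import *
import json
np.set_printoptions(precision=4,suppress=True)
c=json.load(open('w4.json'))
a,b,d,l,r=[atz('wrist',p,z,c)[:2] for p,z in [((98,209),.126),((283,259),.126),((84,323),.126),((0,32),.1),((530,2),.1)]]
print(a,b,d,l,r,np.linalg.norm(a-b),np.linalg.norm(a-d),'centre',(b+d)/2,'yaw',np.degrees(np.arctan2(-(a-b)[0],(a-b)[1])))
v=l-r;print('unit yaw',np.degrees(np.arctan2(-v[0],v[1])))
```

```text
[0.5793 0.0118] [ 0.554 -0.052] [0.5356 0.0288] [0.6471 0.048 ] [ 0.636  -0.1521] 0.06859747511005333 0.04689271255977761 centre [ 0.5448 -0.0116] yaw -21.636143841236596
unit yaw -3.1825377796362253
```

```bash
python3 -m crank '[{"gripper":0,"travel":[0,10,0],"twist":[0,0,0]},{"gripper":0,"travel":[0,0,-40],"twist":[0,0,0]},{"gripper":36,"travel":[0,0,-30],"twist":[0,0,-0.1]},{"gripper":36,"travel":[-28,-29,0],"twist":[0,0,0]},{"gripper":36,"travel":[-28,-29,0],"twist":[0,0,0]},{"gripper":36,"travel":[0,0,0],"twist":[0,0,0]},{"gripper":36,"travel":[0,0,0],"twist":[0,0,0]}]';python3 -c "
from h import *
o=bot.get_obs();print(o['q'])"
```

```text
time: 14.32
ee_pos: [0.4743, -0.0142, 0.1502]
tcp_rot: [-179.4, -0.3, -0.1]
wrist_force: [0.2, 0.2, -0.3]
opening: 0.0361
grasp_force: 0.0
[ -2.14066784  -6.42129387  -6.57877776  89.52530819   0.63015754
 177.96231651]
```

```bash
python3 -m crank '[{"gripper":36,"travel":[0,0,35],"twist":[0,0,0]},{"gripper":36,"travel":[0,0,33],"twist":[0,0,0]},{"gripper":36,"travel":[0,0,0],"twist":[0,0,0]}]';python3 -m crank '[{"gripper":36,"travel":[8,0,0],"twist":[0,0,0]},{"gripper":36,"travel":[8,0,0],"twist":[0,0,0]},{"gripper":36,"travel":[8,0,0],"twist":[0,0,0]},{"gripper":36,"travel":[8,0,0],"twist":[0,0,0]},{"gripper":36,"travel":[8,0,0],"twist":[0,0,0]},{"gripper":36,"travel":[8,0,0],"twist":[0,0,0]},{"gripper":36,"travel":[8,0,0],"twist":[0,0,0]},{"gripper":36,"travel":[0,0,0],"twist":[0,0,0]}]'
python3 - <<'E'
from h import *
import cv2,json
o=bot.get_obs();print(o['q'])
c=bot.calibration('wrist');im=bot.camera('wrist')
json.dump({k:np.array(v).tolist() for k,v in c.items()},open('w5.json','w'))
cv2.imwrite('pics/w5.png',im[:,:,::-1])
h=cv2.cvtColor(im,cv2.COLOR_RGB2HSV);m=cv2.inRange(h,(8,140,90),(28,255,255));n,_,s,ce=cv2.connectedComponentsWithStats(m)
for i in range(1,n):
    if 30<s[i,4]<2000: print(s[i],ce[i].round(),atz('wrist',ce[i],.126,c)[:2].round(4))
E
```

```text
time: 14.7
ee_pos: [0.4731, -0.0136, 0.0797]
tcp_rot: [-179.4, -0.0, -0.2]
wrist_force: [-0.6, -0.8, 0.7]
opening: 0.0359
grasp_force: 0.0
time: 15.7
ee_pos: [0.5308, -0.013, 0.082]
tcp_rot: [-179.4, -0.3, -0.1]
wrist_force: [-0.2, 0.3, -0.4]
opening: 0.0359
grasp_force: 0.0
[ -1.78647756   1.35498683  -6.59151871  81.78471924   0.64926212
 178.30738953]
[191 187  14  14 155] [198. 193.] [0.5766 0.0286]
[193 209  14  14 139] [199. 215.] [0.5685 0.0287]
[195 231  13  13 124] [201. 237.] [0.5604 0.0288]
[197 252  13  12 101] [202. 258.] [0.5524 0.0289]
[ 612  333   28  103 1520] [630. 393.] [ 0.4938 -0.144 ]
[  0 392   7  36 141] [  2. 413.] [0.4819 0.1211]
[465 458  37  22 291] [484. 468.] [ 0.4546 -0.0883]
```

The driver is now squared up: its terminals lie in a line at y = 0.0287, so the centre is about (0.5645, -0.002), inside the opening. I'll push on.

```bash
python3 -m crank '[{"gripper":36,"travel":[8,0.3,0.3],"twist":[0,0,0]},{"gripper":36,"travel":[8,0.3,0.3],"twist":[0,0,0]},{"gripper":36,"travel":[8,0.3,0.3],"twist":[0,0,0]},{"gripper":36,"travel":[8,0.3,0.3],"twist":[0,0,0]},{"gripper":36,"travel":[8,0.3,0.3],"twist":[0,0,0]},{"gripper":36,"travel":[8,0.3,0.3],"twist":[0,0,0]},{"gripper":36,"travel":[8,0.3,0.3],"twist":[0,0,0]},{"gripper":36,"travel":[8,0.3,0.3],"twist":[0,0,0]},{"gripper":36,"travel":[0,0,0],"twist":[0,0,0]}]'
python3 - <<'E'
from h import *
import cv2,json
o=bot.get_obs();print(o['q'])
c=bot.calibration('wrist');im=bot.camera('wrist')
cv2.imwrite('pics/w6.png',im[:,:,::-1])
h=cv2.cvtColor(im,cv2.COLOR_RGB2HSV);m=cv2.inRange(h,(8,140,90),(28,255,255));n,_,s,ce=cv2.connectedComponentsWithStats(m)
for i in range(1,n):
    if 30<s[i,4]<2000: print(s[i],ce[i].round(),atz('wrist',ce[i],.126,c)[:2].round(4))
E
```

```text
time: 16.88
ee_pos: [0.5949, -0.0156, 0.0799]
tcp_rot: [-179.4, -0.3, -0.1]
wrist_force: [-0.6, -0.4, 0.7]
opening: 0.036
grasp_force: 0.0
[ -1.83931345  10.10565102   2.62894856  82.23883271   0.63601686
 178.26205889]
[188 187  16  16 198] [195. 195.] [0.6406 0.0261]
[190 210  16  15 195] [197. 217.] [0.6325 0.0261]
[192 231  16  16 194] [199. 239.] [0.6244 0.0261]
[194 253  16  15 181] [201. 260.] [0.6163 0.0261]
[635 343   5  14  49] [637. 350.] [ 0.5792 -0.1429]
[615 409  25  27 404] [630. 420.] [ 0.5464 -0.1471]
```

```bash
python3 -m crank '[{"gripper":36,"travel":[7,0,0.2],"twist":[0,0,0]},{"gripper":36,"travel":[7,0,0.2],"twist":[0,0,0]},{"gripper":36,"travel":[7,0,0.2],"twist":[0,0,0]},{"gripper":36,"travel":[7,0,0.2],"twist":[0,0,0]},{"gripper":36,"travel":[6,0,0],"twist":[0,0,0]},{"gripper":36,"travel":[0,0,0],"twist":[0,0,0]}]'
python3 - <<'E'
from h import *
import cv2,json
c=bot.calibration('wrist');im=bot.camera('wrist')
cv2.imwrite('pics/w7.png',im[:,:,::-1])
h=cv2.cvtColor(im,cv2.COLOR_RGB2HSV);m=cv2.inRange(h,(8,140,90),(28,255,255));n,_,s,ce=cv2.connectedComponentsWithStats(m)
for i in range(1,n):
    if 30<s[i,4]<2000: print(s[i],ce[i].round(),atz('wrist',ce[i],.126,c)[:2].round(4))
E
```

```text
time: 17.68
ee_pos: [0.6288, -0.0156, 0.0792]
tcp_rot: [-179.4, -0.3, -0.1]
wrist_force: [0.2, -0.1, -0.1]
opening: 0.0357
grasp_force: 0.0
[629 414   7  19 102] [632. 422.] [ 0.5797 -0.1477]
```

The terminals are gone from view, so the driver has tipped in. I'll draw back and then look.

```bash
python3 -m crank '[{"gripper":36,"travel":[-30,0,0],"twist":[0,0,0]},{"gripper":36,"travel":[-40,0,0],"twist":[0,0,0]},{"gripper":36,"travel":[-20,0,-30],"twist":[0,0,0]},{"gripper":36,"travel":[0,0,-50],"twist":[0,0,0]},{"gripper":36,"travel":[-30,0,-50],"twist":[0,0,0]},{"gripper":36,"travel":[-50,0,-30],"twist":[0,0,0]},{"gripper":36,"travel":[-50,0,0],"twist":[0,0,0]},{"gripper":36,"travel":[0,0,0],"twist":[0,0,0]},{"gripper":36,"travel":[0,0,0],"twist":[0,0,0]},{"gripper":36,"travel":[0,0,0],"twist":[0,0,0]},{"gripper":36,"travel":[0,0,0],"twist":[0,0,0]},{"gripper":36,"travel":[0,0,0],"twist":[0,0,0]}]'; python3 -m crank '[{"gripper":36,"travel":[0,0,0],"twist":[0,0,0]},{"gripper":36,"travel":[0,0,0],"twist":[0,0,0]},{"gripper":36,"travel":[0,0,0],"twist":[0,0,0]},{"gripper":36,"travel":[0,0,0],"twist":[0,0,0]},{"gripper":36,"travel":[0,0,0],"twist":[0,0,0]},{"gripper":36,"travel":[0,0,0],"twist":[0,0,0]},{"gripper":36,"travel":[0,0,0],"twist":[0,0,0]},{"gripper":36,"travel":[0,0,0],"twist":[0,0,0]},{"gripper":36,"travel":[0,0,0],"twist":[0,0,0]},{"gripper":36,"travel":[0,0,0],"twist":[0,0,0]},{"gripper":36,"travel":[0,0,0],"twist":[0,0,0]},{"gripper":36,"travel":[0,0,0],"twist":[0,0,0]}]' >/dev/null
python3 - <<'E'
from h import *
import cv2
R=lambda a:cv2.resize(a,(400,400),interpolation=cv2.INTER_CUBIC)
cv2.imwrite('pics/end.png',np.hstack([R(bot.camera('scene')[180:360,255:435,::-1]),R(bot.camera('top')[130:280,250:400,::-1])]))
E
```

```text
time: 19.23
ee_pos: [0.4077, -0.0169, 0.238]
tcp_rot: [-179.4, -0.2, -0.1]
wrist_force: [-0.6, -0.7, -0.3]
opening: 0.0361
grasp_force: 0.0
```

View pics/end.png

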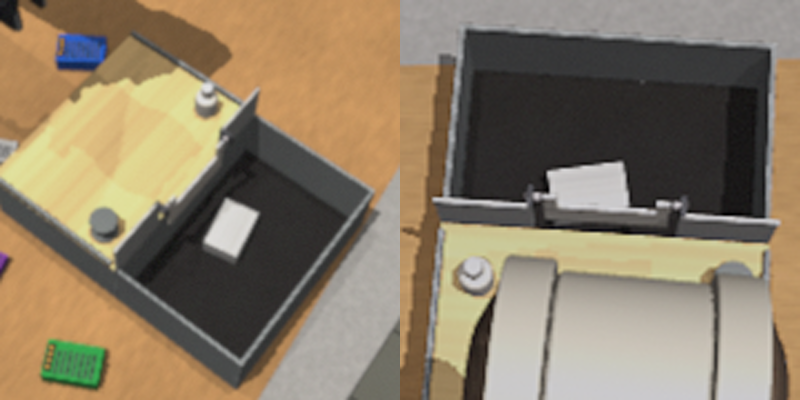

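The driver lies on the bin floor (scene crop (232,230)), the flap hangs shut, and the spool and glue bottle are in place.

```bash
python3 -m crank '[{"gripper":36,"travel":[0,0,0],"twist":[0,0,0]},{"gripper":36,"travel":[0,0,0],"twist":[0,0,0]},{"gripper":36,"travel":[0,0,0],"twist":[0,0,0]},{"gripper":36,"travel":[0,0,0],"twist":[0,0,0]},{"gripper":36,"travel":[0,0,0],"twist":[0,0,0]},{"gripper":36,"travel":[0,0,0],"twist":[0,0,0]},{"gripper":36,"travel":[0,0,0],"twist":[0,0,0]},{"gripper":36,"travel":[0,0,0],"twist":[0,0,0]}]' >/dev/null; python3 -c "
from workcell import bot
print(bot.job_done())"
```

```text
the job is handed in; nothing more can be done
None
```

I handed the job in: the power supply lies in the bin, the flap hangs shut, and the arm is clear; the spool and glue bottle look untouched, but I didn't re-check the screwdriver or tape roll, and no verdict came back.

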